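Sweep the loose caps off the board into the discard bin

TASK

Three used screw caps lie loose on the raised board between a small vial and a small jar: sweep all three along the board with the outside of the fingers and over its end into the open discard bin. Only push the caps, gently: do not pinch them, press down on them or lift them. Leave the vial and the jar standing where they are.

Things in the scene. Friction and masses are not known exactly. Their poses are not given: they have to be found in the camera images.
- board: Raised white plastic board on a narrower steel plinth, fixed. Top 280 mm (its x) by 340 mm (its y), flat and without rims, 50 mm above the bench. Origin on the bench under its centre, z up.
- discard_bin: Open steel discard bin, fixed, against one of the board's two ends (at its +y or -y, varies; 2 mm gap), axes parallel to the board's. Outside 190 (x) by 110 mm (y), 4 mm walls and floor. Its two long walls, one next to the board, are 46 mm high, 4 mm below the board's top; the end walls at +x and -x are 60 mm high. Origin: centre of its underside, on the bench.
- instrument_case: Closed flat steel instrument case, fixed, 194 by 104 mm, 44 mm high, at the board's other end. Origin: centre of its underside. Not part of the job.
- vial: Closed small amber glass vial with a black cap, standing on the board among the loose caps: 24 mm across, 42 mm high, about 70 g. Origin: centre of its underside. Stays where it is.
- jar: Closed small amber glass jar with a black cap, standing on the board among the loose caps: 28 mm across, 45 mm high, about 120 g. Origin: centre of its underside. Stays where it is.
- cap_a: Loose black screw cap lying on the board: a plain disc 30 mm across (a bead near its foot 31 mm), 14 mm high, about 20 g, slides easily on the board. Origin: centre of its underside, z up as it lies at the start. One of three equal ones.
- cap_b: Loose black screw cap lying on the board: a plain disc 30 mm across (a bead near its foot 31 mm), 14 mm high, about 20 g, slides easily on the board. Origin: centre of its underside, z up as it lies at the start. One of three equal ones.
- cap_c: Loose black screw cap lying on the board: a plain disc 30 mm across (a bead near its foot 31 mm), 14 mm high, about 20 g, slides easily on the board. Origin: centre of its underside, z up as it lies at the start. One of three equal ones.

How it is judged (in metres and radians):
At the end, for the whole second after the job is handed in: All three loose caps lie at rest inside the discard bin, below its 46 mm walls; the vial and the jar stand upright (within 0.15 rad) within 20 mm of where they were (x of cap_a in the frame of discard_bin between -0.093 and 0.093 m and y of cap_a in the frame of discard_bin between -0.053 and 0.053 m and z of each of cap_a, cap_b, cap_c in the frame of discard_bin below 0.046 m and linear speed of each of cap_a, cap_b, cap_c below 0.02 m/s and x of cap_b in the frame of discard_bin between -0.093 and 0.093 m and y of cap_b in the frame of discard_bin between -0.053 and 0.053 m and x of cap_c in the frame of discard_bin between -0.093 and 0.093 m and y of cap_c in the frame of discard_bin between -0.053 and 0.053 m and angle between each of vial, jar's own z axis and vertical below 0.15 rad and distance of each of vial, jar from where it was at the start of the episode below 0.02 m); the robot touches nothing.
It fails at once if a loose cap is lifted (its origin rises more than 25 mm above the board's top) (height (world z) of any of cap_a, cap_b, cap_c above 0.075 m).
It fails at once if a loose cap is pinched or pressed hard (fingers push on it with more than 30 N) (contact force between the fingers and cap_a above 30 N or contact force between the fingers and cap_b above 30 N or contact force between the fingers and cap_c above 30 N).
It fails at once if the vial or the jar is moved more than 20 mm or tipped more than 0.35 rad (distance of any of vial, jar from where it was at the start of the episode above 0.02 m or angle between any of vial, jar's own z axis and vertical above 0.35 rad).
It also fails if it takes over 58 s, if anything falls off the work surface, if the arm or the gripper's body presses on something with over 40 N, if the wrist force passes 120 N, or if a joint passes its speed limit or range.

ROBOT

A 6-joint arm with a two-finger parallel gripper is mounted at the origin on the work surface. World frame = base frame: x ahead of the robot, y to its left, z up, the work surface at z = 0. Lengths are in m, angles in degrees, forces in N, time in s.
With the tool pointing down it reaches from about 0.375 to 0.75 m from the base axis. Payload 9 kg.
Tool frame: the origin (TCP) lies on the front face of the gripper's body, between the roots of the fingers; the fingertips stand 73 mm ahead of it and the grasp point (between the pads) lies 54 mm ahead of it; z points along the fingers, y is the line along which they close (so a half turn about z gives the same grasp; the last joint's range is limited). The gripper opens to 85 mm and grips with 20 to 120 N. Pads are 22 mm wide; open, the fingers measure 114 mm over their backs; the gripper's body (76 mm by 85 mm) begins 54 mm behind the grasp point. The pads swing forward as they close: fully open they stand 13 mm farther back than shut.
Start: joints at [-12.473, 5.964, 5.575, 89.605, 0, 77.527], TCP at [0.6, 0, 0.304] pointing down, gripper open.
Joint ranges: [-171.21, 171.21], [-48.23, 106.86], [-62.78, 66.21], [-105.2, 120.99], [-86.42, 89.51], [-180, 180]. Speed limits (degrees/s): [127.2, 127.2, 147.25, 180, 180, 180].

INTERFACE

Orientations are given as [roll, pitch, yaw] about the fixed x, y, z axes, in that order (R = Rz(yaw) Ry(pitch) Rx(roll)).
In Python, from plant import robot gives the robot as it stands.
- The arm moves only by the shell command python3 -m crank 'ROWS' [OPENING] [FORCE]. ROWS is a JSON object of lists of equal length, an entry for each row: "xyz": the shift along the tool's x, y, z in mm, a list of three; "rot": the turn, a rotation vector about the tool's x, y, z in rad, a list of three. In form: {"xyz": [[dx, dy, dz], ...], "rot": [[wx, wy, wz], ...]}. A call has 1 to 5 rows; each row shifts and turns the commanded pose from where the row before left it, along the tool's axes as they then stand; what a row does not reach is not made up. A row lasts 1/8 s, in which the tool goes at most 62.5 mm and 10.7 degrees, less where a joint would pass 70% of its speed; a pose out of reach is approached as far as the arm can. A call is refused whole if a number of a shift passes 62.5 or a number of a turn 0.188, either way. A call with a gripper value outside its range is refused whole. OPENING is the closure, from 0 (fully open) to 1 (shut), set as the call begins (- or left out, the last holds). The fingers move at their own pace and stop on an object; FORCE is the grip in N (left out, the last holds). Time passes only in rows, so rows that do not move let the fingers close. It gives the time, the measured TCP pose, the force, the opening and the grip force at its end, in the units of the state.
- robot.sense(): the state, without advancing time (a new reading comes with each control period).
- robot.read_camera(name): name is "scene" or "side" or "wrist"; returns a dict with "color" (384x512x3 uint8, blue, green, red), "K" (3x3 intrinsics, pixels), "D" ([k1, k2, p1, p2, k3] as OpenCV has them; the pictures are not rectified), "cam_to_world" (4x4, takes a point from camera to world coordinates); the wrist camera has in their place "hand_eye" (4x4, takes a point from camera to tool coordinates, whose origin is the TCP and whose axes are the flange's). Camera axes: x right, y down, z forward; pixel columns grow to the right and rows downward; lengths in m; the calibration is good to about 2 mm. A picture is of the moment at which its call begins: read the wrist's pose just before it. There is no depth.
- robot.sign_off(): hands the job in; it is judged then, once.
The state is a dict: "time": time; "joint_pos": joint angles; "qvel": joint speeds; "tau": joint torques, N m; "position": TCP position; "tool_rot": TCP orientation; "contact_force": force on the tool from outside, world axes, zero at the start; "ft_torque": the same for the moment, N m; "width": finger opening in m; "gripper_force": force on a finger pad.
Only numpy, scipy, OpenCV 4.12 (cv2) and the standard library are available. Lean on these libraries where they do the work, as an engineer would, in place of code of your own. Each camera call takes 0.05 s, during which the arm holds its last target. There are 200 camera calls.

## Working session

There is one attempt and no reset: what is moved stays moved. The work goes in short steps, Python scripts to look and compute and a shell command to move; the robot and the scene stay as the last step left them, time stands still between calls to the robot, and variables do not carry over. Pictures are saved under pics/ and viewed, at most 10 in all, crops included, and the job is handed in when it is done.

```bash
mkdir -p pics
cat > h.py <<'E'
import numpy as np, cv2
from plant import robot
def snap(n,f):
    s=robot.sense(); c=robot.read_camera(n); cv2.imwrite('pics/'+f+'.png',c['color']); return s,c
def ray(c,uv):
    p=cv2.undistortPoints(np.array([[uv]],float),np.array(c['K']),np.array(c['D']))[0,0]
    T=np.array(c['cam_to_world']); return T[:3,3],T[:3,:3]@np.array([p[0],p[1],1])
def onz(c,uv,z):
    o,d=ray(c,uv); return o+d*(z-o[2])/d[2]
E
python3 - <<'E'
from h import *
import pickle
o={}
for n in('scene','side'):
    s,c=snap(n,n); o[n]={k:c[k] for k in('K','D','cam_to_world')}; print(n,np.round(c['cam_to_world'],3).tolist())
pickle.dump(o,open('cal.pkl','wb'))
print(s)
a=[cv2.imread(f'pics/{n}.png') for n in o]
cv2.imwrite('pics/scene_b.png',cv2.resize(a[0],(800,600)));cv2.imwrite('pics/side_b.png',cv2.resize(a[1],(800,600)))
E
```

```text
scene [[-0.062, 0.785, -0.617, 1.079], [0.998, 0.056, -0.03, 0.066], [0.011, -0.617, -0.787, 0.757], [0.0, 0.0, 0.0, 1.0]]
side [[0.835, -0.405, 0.372, 0.222], [-0.55, -0.602, 0.58, -0.509], [-0.011, -0.689, -0.725, 0.707], [0.0, 0.0, 0.0, 1.0]]
{'time': 0.05, 'joint_pos': array([-1.24723050e+01,  5.99844677e+00,  5.52736427e+00,  8.96040235e+01,
        6.03210315e-04,  7.75270285e+01]), 'qvel': array([ 0.05280007,  0.06657035,  0.07601624, -0.01042233,  0.00149042,
       -0.02470491]), 'tau': array([ 5.67777941e-03, -5.58737612e+01,  5.05198288e+01,  1.38866369e-02,
       -3.08498729e-04, -4.76088630e-06]), 'position': array([5.99768149e-01, 7.36320442e-05, 3.03126941e-01]), 'tool_rot': array([-1.79926797e+02, -1.68102844e-02,  9.00006553e+01]), 'contact_force': array([-0.02542145, -0.50186723, -0.34684518]), 'ft_torque': array([ 0.052423  ,  0.00506541, -0.02979556]), 'gripper_force': 0.0, 'width': 0.08531565438615941}
```

View pics/scene_b.png

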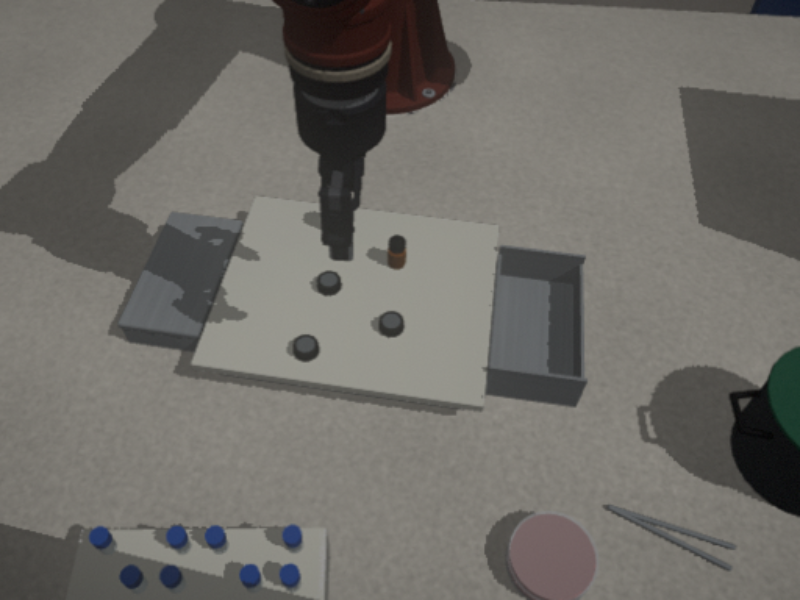

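View pics/side_b.png

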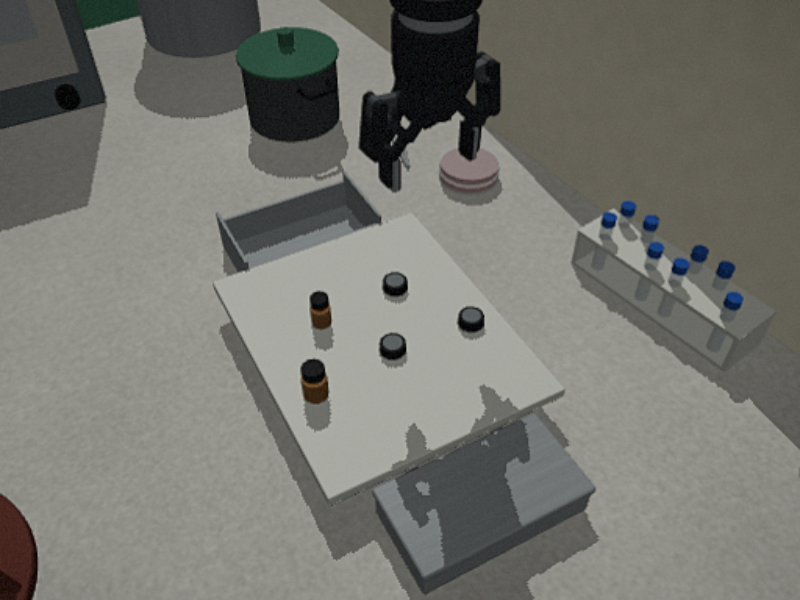

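Scene view: the bin is on the +y side. The caps are at (329,282), (391,323) and (305,347) and the vial at (397,250). Side view: the same caps are at (393,346), (395,283) and (471,318), the vial at (320,310) and the jar at (315,382).

Run:
```python
from h import *
import pickle
o=pickle.load(open('cal.pkl','rb'))
S,D=o['scene'],o['side']
k=.64
def tri(a,b):
    A=[];B=[]
    for c,p in((S,a),(D,b)):
        q,d=ray(c,(p[0]*k,p[1]*k)); d/=np.linalg.norm(d); P=np.eye(3)-np.outer(d,d); A.append(P);B.append(P@q)
    return np.linalg.solve(sum(A),sum(B))
for n,a,b in(('c1',(329,278),(393,341)),('c2',(391,319),(395,279)),('c3',(305,343),(471,313)),('vialtop',(397,241),(319,298)),('br far+y',(498,226),(215,288)),('b +x+y',(486,405),(411,216)),('b +x-y',(195,363),(563,391))):
    print(n,tri(a,b).round(4), onz(S,(a[0]*k,a[1]*k),.064).round(4), onz(D,(b[0]*k,b[1]*k),.064).round(4))
print('jar top',onz(D,(313*k,369*k),.095))
print('vial top',onz(D,(319*k,298*k),.092),onz(S,(397*k,241*k),.092))
for p in((258,197),(498,226),(486,405),(195,363)): print('b',onz(S,(p[0]*k,p[1]*k),.05).round(4))
for p in((215,288),(411,216),(563,391),(332,495)): print('bD',onz(D,(p[0]*k,p[1]*k),.05).round(4))
for p in((499,248),(584,256),(585,379),(489,370)): print('bin',onz(S,(p[0]*k,p[1]*k),.06).round(4))
```

```text
c1 [ 0.5284 -0.0347  0.0658] [ 0.5256 -0.0336  0.064 ] [ 0.53   -0.0353  0.064 ]
c2 [0.5849 0.0457 0.0658] [0.5825 0.0467 0.064 ] [0.5864 0.0457 0.064 ]
c3 [ 0.6257 -0.0506  0.0666] [ 0.6235 -0.0504  0.064 ] [ 0.6277 -0.0495  0.064 ]
vialtop [0.4833 0.0467 0.0905] [0.4582 0.0471 0.064 ] [0.4951 0.0688 0.064 ]
br far+y [0.4056 0.1791 0.0426] [0.422  0.1786 0.064 ] [0.4009 0.1522 0.064 ]
b +x+y [0.6819 0.1565 0.0439] [0.6904 0.1568 0.064 ] [0.6688 0.1321 0.064 ]
b +x-y [ 0.6496 -0.1799  0.0451] [ 0.6593 -0.1711  0.064 ] [ 0.6388 -0.1919  0.064 ]
jar top [ 0.42625056 -0.04428875  0.095     ]
vial top [0.48318871 0.04361281 0.092     ] [0.48330195 0.04783802 0.092     ]
b [ 0.3778 -0.1501  0.05  ]
b [0.4087 0.1809 0.05  ]
b [0.6825 0.1587 0.05  ]
b [ 0.6508 -0.1758  0.05  ]
bD [0.4048 0.1666 0.05  ]
bD [0.6785 0.1461 0.05  ]
bD [ 0.6479 -0.1849  0.05  ]
bD [ 0.3799 -0.156   0.05  ]
bin [0.4571 0.1793 0.06  ]
bin [0.4629 0.2883 0.06  ]
bin [0.6475 0.27   0.06  ]
bin [0.6429 0.1617 0.06  ]
```

```bash
python3 -m crank '{"xyz":[[0,-5,25],[0,-5,40],[0,-5,40],[0,0,35],[0,0,15]],"rot":[[0,0,0],[0,0,0],[0,0,0],[0,0,0],[0,0,0]]}' 0.8 20
python3 -m crank '{"xyz":[[0,0,0],[0,0,0]],"rot":[[0,0,0],[0,0,0]]}'
python3 - <<'E'
from h import *
s,c=snap('side','p2'); print(s['position'],s['width'],s['tool_rot'])
cv2.imwrite('pics/p2b.png',cv2.resize(c['color'][110:330,120:400],None,fx=2.7,fy=2.7))
E
```

```text
time: 0.72
position: [0.5837, 0.0003, 0.1464]
tool_rot: [-179.8, -0.0, 90.0]
contact_force: [-0.2, 0.2, 1.0]
width: 0.0171
gripper_force: 0.0
time: 0.98
position: [0.5859, -0.0002, 0.1506]
tool_rot: [179.9, 0.0, 90.0]
contact_force: [-0.4, 0.0, 0.1]
width: 0.0171
gripper_force: 0.0
[ 5.85901706e-01 -1.66620126e-04  1.50600455e-01] 0.017106544248629226 [1.79874483e+02 2.66378378e-02 9.00029219e+01]
```

View pics/p2b.png

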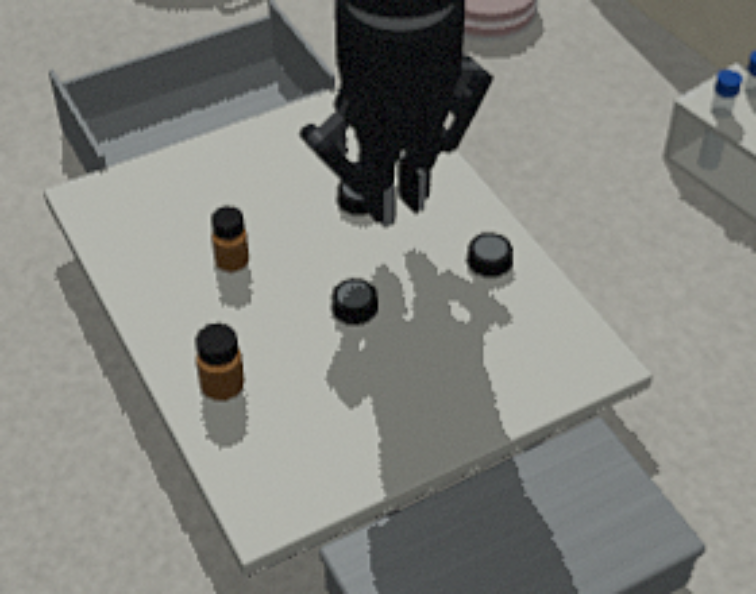

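The fingers are set 17 mm apart, so a cap nests against their sides without being squeezed. Now I'll lower and sweep the middle cap.

```bash
Z='"rot":[[0,0,0],[0,0,0],[0,0,0],[0,0,0],[0,0,0]]'
python3 -m crank '{"xyz":[[0,0,11],[0,0,10],[0,0,0],[5,0,0],[8,0,0]],"rot":[[0,0,0],[0,0,0],[0,0,0],[0,0,0],[0,0,0]]}'
python3 -m crank '{"xyz":[[10,0,0],[10,0,0],[10,0,0],[10,0,0],[10,0,0]],"rot":[[0,0,0],[0,0,0],[0,0,0],[0,0,0],[0,0,0]]}'
python3 -m crank '{"xyz":[[10,0,0],[10,0,0],[10,0,0],[10,0,0],[10,0,0]],"rot":[[0,0,0],[0,0,0],[0,0,0],[0,0,0],[0,0,0]]}'
python3 - <<'E'
from h import *
s,c=snap('side','p3'); print(s['position'],s['width'],s['contact_force'])
cv2.imwrite('pics/p3b.png',cv2.resize(c['color'][110:330,120:400],None,fx=2.7,fy=2.7))
E
```

```text
time: 1.65
position: [0.5852, 0.0133, 0.1283]
tool_rot: [180.0, 0.0, 90.0]
contact_force: [0.3, 0.7, -0.1]
width: 0.0169
gripper_force: 0.0
time: 2.28
position: [0.585, 0.0637, 0.128]
tool_rot: [180.0, 0.0, 90.0]
contact_force: [0.1, -0.0, -0.2]
width: 0.0175
gripper_force: 0.1
time: 2.9
position: [0.585, 0.1136, 0.1279]
tool_rot: [180.0, 0.0, 90.0]
contact_force: [-0.2, 0.0, 0.3]
width: 0.017
gripper_force: 0.1
[0.58503531 0.11364044 0.12792176] 0.01697167745009584 [-0.22319525  0.0346283   0.27346786]
```

View pics/p3b.png

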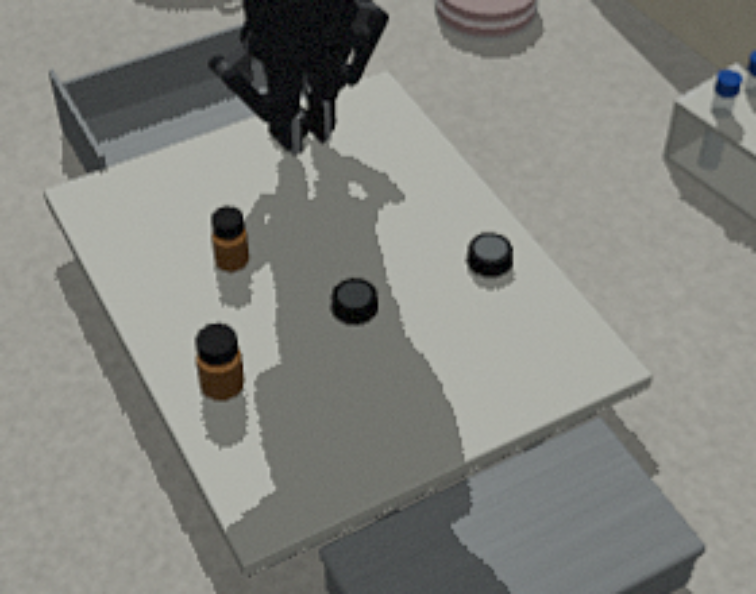

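The pushed cap is hidden behind the fingers, and the vial, jar and other two caps haven't moved. I'll carry on over the edge, then lift and look.

```bash
python3 -m crank '{"xyz":[[10,0,0],[10,0,0],[10,0,0],[10,0,0],[10,0,0]],"rot":[[0,0,0],[0,0,0],[0,0,0],[0,0,0],[0,0,0]]}'
python3 -m crank '{"xyz":[[10,0,0],[5,0,0],[0,0,0],[-10,0,0],[-10,0,-20]],"rot":[[0,0,0],[0,0,0],[0,0,0],[0,0,0],[0,0,0]]}'
python3 -m crank '{"xyz":[[-40,-10,-20],[-50,-10,0],[-50,-15,0],[-50,-10,0],[-45,-10,0]],"rot":[[0,0,0],[0,0,0],[0,0,0],[0,0,0],[0,0,0]]}'
python3 - <<'E'
from h import *
s,c=snap('scene','p4'); print(s['position'],s['width'],s['contact_force'])
cv2.imwrite('pics/p4b.png',cv2.resize(c['color'][110:270,60:400],None,fx=2.3,fy=2.3))
E
```

```text
time: 3.58
position: [0.585, 0.1637, 0.1279]
tool_rot: [180.0, 0.0, 90.0]
contact_force: [-0.5, -0.5, 0.2]
width: 0.017
gripper_force: 0.0
time: 4.2
position: [0.584, 0.1569, 0.147]
tool_rot: [-179.8, 0.0, 90.0]
contact_force: [0.3, -0.0, 0.4]
width: 0.0171
gripper_force: 0.0
time: 4.82
position: [0.5296, -0.0797, 0.1698]
tool_rot: [179.9, 0.1, 89.9]
contact_force: [0.5, -0.1, 0.1]
width: 0.017
gripper_force: 0.0
[ 0.52963389 -0.07967904  0.16976532] 0.016999309949255473 [ 0.45127054 -0.12801144  0.12417548]
```

View pics/p4b.png

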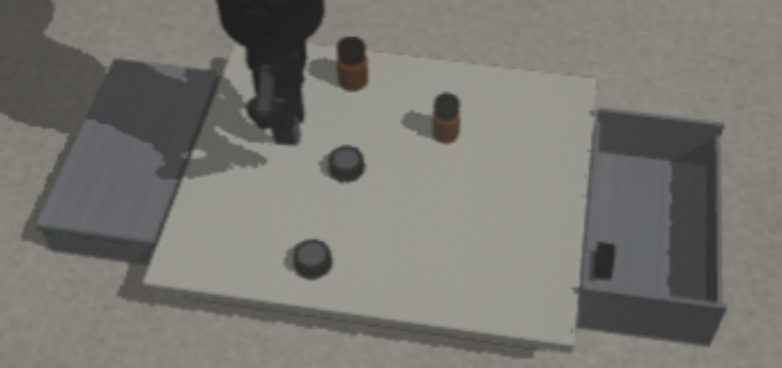

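Cap 2 is in the bin (crop 604,262), on its side. The vial and jar are standing. Next is cap 1, steered slightly away from the vial.

```bash
python3 -m crank '{"xyz":[[0,0,21],[0,0,21],[0,0,0],[6,0,0],[8,0,0]],"rot":[[0,0,0],[0,0,0],[0,0,0],[0,0,0],[0,0,0]]}'
python3 -m crank '{"xyz":[[10,0,0],[10,2,0],[10,2,0],[10,2,0],[10,2,0]],"rot":[[0,0,0],[0,0,0],[0,0,0],[0,0,0],[0,0,0]]}'
python3 -m crank '{"xyz":[[10,2,0],[10,2,0],[10,2,0],[10,2,0],[10,2,0]],"rot":[[0,0,0],[0,0,0],[0,0,0],[0,0,0],[0,0,0]]}'
python3 -m crank '{"xyz":[[10,1,0],[10,1,0],[10,0,0],[10,0,0],[10,0,0]],"rot":[[0,0,0],[0,0,0],[0,0,0],[0,0,0],[0,0,0]]}'
python3 -m crank '{"xyz":[[10,0,0],[10,0,0],[10,0,0],[10,0,0],[10,0,0]],"rot":[[0,0,0],[0,0,0],[0,0,0],[0,0,0],[0,0,0]]}'
python3 -m crank '{"xyz":[[10,0,0],[10,0,0],[10,0,0],[10,0,0],[5,0,0]],"rot":[[0,0,0],[0,0,0],[0,0,0],[0,0,0],[0,0,0]]}'
python3 -m crank '{"xyz":[[0,0,0],[-10,0,0],[-10,0,-20],[-40,15,-20],[-50,20,0]],"rot":[[0,0,0],[0,0,0],[0,0,0],[0,0,0],[0,0,0]]}'
python3 -m crank '{"xyz":[[-50,15,0],[-50,15,0],[-50,12,0],[-20,0,0],[0,0,0]],"rot":[[0,0,0],[0,0,0],[0,0,0],[0,0,0],[0,0,0]]}'
python3 - <<'E'
from h import *
s,c=snap('scene','p5'); print(s['position'],s['width'],s['contact_force'])
cv2.imwrite('pics/p5b.png',cv2.resize(c['color'][110:270,60:400],None,fx=2.3,fy=2.3))
E
```

```text
time: 5.5
position: [0.5307, -0.0629, 0.1273]
tool_rot: [179.9, 0.0, 90.0]
contact_force: [-1.4, 1.1, -0.2]
width: 0.0169
gripper_force: 0.0
time: 6.12
position: [0.5382, -0.0123, 0.1259]
tool_rot: [180.0, 0.0, 90.0]
contact_force: [0.0, -0.5, 0.1]
width: 0.0174
gripper_force: 0.1
time: 6.75
position: [0.5482, 0.0377, 0.1259]
tool_rot: [180.0, 0.0, 90.0]
contact_force: [-0.1, 0.7, 0.6]
width: 0.017
gripper_force: 0.1
time: 7.38
position: [0.55, 0.0877, 0.1259]
tool_rot: [180.0, 0.0, 90.0]
contact_force: [-0.5, 0.0, 0.3]
width: 0.0173
gripper_force: 0.1
time: 8.0
position: [0.5501, 0.1377, 0.1259]
tool_rot: [180.0, 0.0, 90.0]
contact_force: [-0.1, -0.2, 0.8]
width: 0.0171
gripper_force: 0.1
time: 8.62
position: [0.55, 0.1827, 0.1259]
tool_rot: [180.0, 0.0, 90.0]
contact_force: [-1.3, 0.6, -0.3]
width: 0.0169
gripper_force: 0.0
time: 9.25
position: [0.5865, 0.0704, 0.1698]
tool_rot: [179.7, 0.0, 90.1]
contact_force: [0.6, 1.2, -0.1]
width: 0.0171
gripper_force: 0.0
time: 9.88
position: [0.6268, -0.0997, 0.1669]
tool_rot: [180.0, 0.0, 89.9]
contact_force: [-0.1, 0.2, -0.7]
width: 0.0171
gripper_force: 0.0
[ 0.62684657 -0.09967915  0.16690352] 0.017065549968791907 [-0.14616062  0.19725409 -0.73476267]
```

View pics/p5b.png

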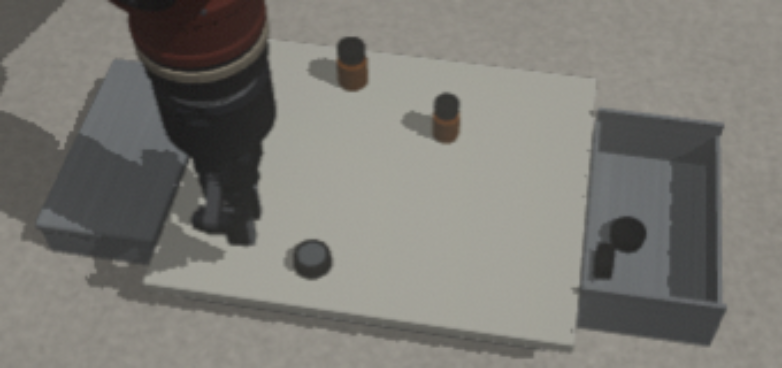

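Both swept caps are in the bin. The last one goes diagonally, with the tool turned 10°, to land clear of the other two.

```bash
python3 -m crank '{"xyz":[[0,8,20],[0,0,20],[0,0,0],[7,0,0],[10,0,0]],"rot":[[0,0,-0.18],[0,0,0],[0,0,0],[0,0,0],[0,0,0]]}'
python3 -m crank '{"xyz":[[10,0,0],[10,0,0],[10,-1,0],[10,-2,0],[10,-2,0]],"rot":[[0,0,0],[0,0,0],[0,0,0],[0,0,0],[0,0,0]]}'
python3 -m crank '{"xyz":[[10,-2,0],[10,-2,0],[10,-2,0],[10,-2,0],[10,-2,0]],"rot":[[0,0,0],[0,0,0],[0,0,0],[0,0,0],[0,0,0]]}'
python3 -m crank '{"xyz":[[10,-2,0],[10,-2,0],[10,-2,0],[10,-2,0],[10,-2,0]],"rot":[[0,0,0],[0,0,0],[0,0,0],[0,0,0],[0,0,0]]}'
python3 - <<'E'
from h import *
s,c=snap('scene','p6'); print(s['position'],s['width'],s['contact_force'])
cv2.imwrite('pics/p6b.png',cv2.resize(c['color'][110:270,60:400],None,fx=2.3,fy=2.3))
E
```

```text
time: 10.55
position: [0.6318, -0.0806, 0.1263]
tool_rot: [180.0, 0.0, 100.2]
contact_force: [0.5, 0.1, -0.3]
width: 0.0171
gripper_force: 0.0
time: 11.18
position: [0.6178, -0.0323, 0.1259]
tool_rot: [180.0, 0.0, 100.3]
contact_force: [0.2, -0.4, 0.5]
width: 0.0171
gripper_force: 0.1
time: 11.8
position: [0.5991, 0.015, 0.1259]
tool_rot: [180.0, 0.0, 100.3]
contact_force: [0.5, 0.7, 0.5]
width: 0.0173
gripper_force: 0.1
time: 12.42
position: [0.5803, 0.0625, 0.1259]
tool_rot: [180.0, -0.0, 100.3]
contact_force: [0.3, -0.7, 0.9]
width: 0.017
gripper_force: 0.1
[0.58028363 0.0624789  0.12592928] 0.016999582801244483 [ 0.26537645 -0.70344902  0.89904522]
```

View pics/p6b.png

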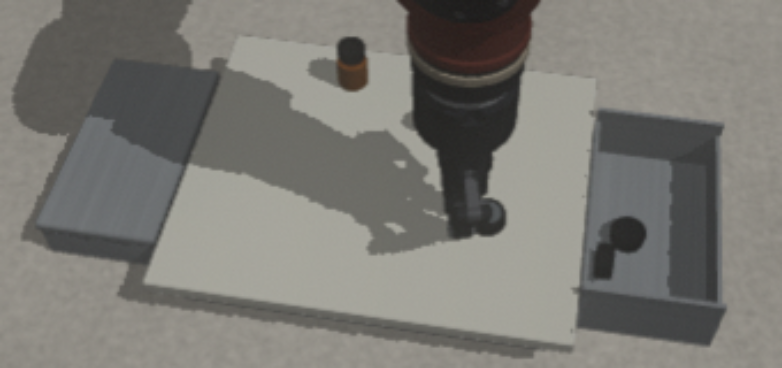

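Cap 3 is nested ahead of the fingers (crop 488,215), so I'll finish the sweep.

```bash
python3 -m crank '{"xyz":[[10,-2,0],[10,-2,0],[10,-2,0],[10,-2,0],[10,-2,0]],"rot":[[0,0,0],[0,0,0],[0,0,0],[0,0,0],[0,0,0]]}'
python3 -m crank '{"xyz":[[10,-2,0],[10,-2,0],[10,-2,0],[10,-2,0],[10,-2,0]],"rot":[[0,0,0],[0,0,0],[0,0,0],[0,0,0],[0,0,0]]}'
python3 -m crank '{"xyz":[[10,-1,0],[10,0,0],[7,0,0],[0,0,0],[0,0,0]],"rot":[[0,0,0],[0,0,0],[0,0,0],[0,0,0],[0,0,0]]}'
python3 -m crank '{"xyz":[[-10,2,0],[-5,0,-30],[0,0,-50],[-50,0,-40],[-50,0,0]],"rot":[[0,0,0],[0,0,0],[0,0,0],[0,0,0],[0,0,0]]}'
python3 -m crank '{"xyz":[[-50,20,0],[0,0,0],[0,0,0],[0,0,0],[0,0,0]],"rot":[[0,0,0],[0,0,0],[0,0,0],[0,0,0],[0,0,0]]}'
python3 - <<'E'
from h import *
s,c=snap('scene','p7'); print(s['position'],s['width'],s['contact_force'])
s,d=snap('side','p7s')
cv2.imwrite('pics/p7b.png',np.hstack([cv2.resize(c['color'][110:270,200:400],(400,320)),cv2.resize(d['color'][80:280,120:370],(400,320))]))
E
```

```text
time: 13.1
position: [0.5615, 0.1099, 0.1259]
tool_rot: [180.0, 0.0, 100.3]
contact_force: [-0.5, -0.8, -0.0]
width: 0.0172
gripper_force: 0.1
time: 13.72
position: [0.5427, 0.1573, 0.1259]
tool_rot: [180.0, -0.0, 100.3]
contact_force: [0.2, 0.6, -0.4]
width: 0.017
gripper_force: 0.0
time: 14.35
position: [0.5372, 0.1829, 0.1259]
tool_rot: [180.0, 0.0, 100.3]
contact_force: [0.2, 0.3, -0.7]
width: 0.0171
gripper_force: 0.0
time: 14.98
position: [0.5613, 0.0696, 0.2491]
tool_rot: [179.6, 0.1, 100.4]
contact_force: [0.6, 0.2, -0.1]
width: 0.0173
gripper_force: 0.0
time: 15.6
position: [0.5879, 0.0266, 0.2451]
tool_rot: [180.0, 0.0, 100.4]
contact_force: [0.2, -1.1, -0.1]
width: 0.0171
gripper_force: 0.0
[0.58786787 0.02658755 0.2451257 ] 0.017091452732122012 [ 0.17719872 -1.13098731 -0.09922897]
```

View pics/p7b.png

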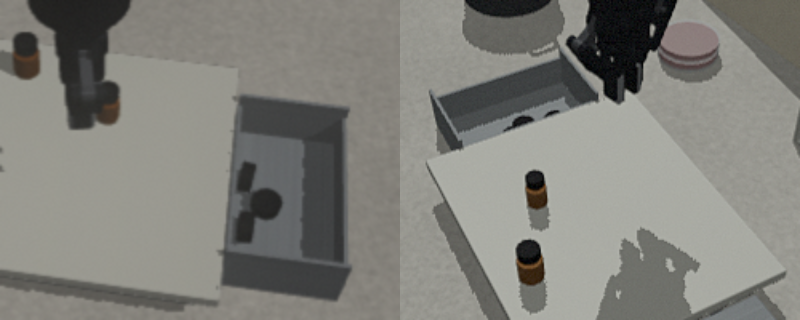

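All three caps lie in the bin at (245,178), (265,203) and (245,227). The vial and jar are still standing in place, and the arm is clear.

```bash
python3 -c "
from plant import robot
print(robot.sign_off())"
```

```text
the job is handed in; nothing more can be done
None
```

I swept all three caps over the board's end into the discard bin and handed the job in. The last pictures show the caps inside the bin and the vial and jar still standing in place; sign-off gave no verdict.

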